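# Draw a coffee-machine housing shut with the turnbuckle of its gluing frame

### The arm

A 6-joint arm with a two-finger parallel gripper is mounted at the origin on the work surface. World frame = base frame: x ahead of the robot, y to its left, z up, the work surface at z = 0. Lengths are in m, angles in rad, forces in N, time in s.
With the tool pointing down it reaches from about 0.4 to 0.825 m from the base axis. Payload 7 kg.
Tool frame: the origin (TCP) lies at the centre of the arm's flange, where the gripper is bolted on; the fingertips stand 178 mm ahead of it and the grasp point (between the pads) lies arm.tcp_to_grasp ahead of it (arm.tcp_to_grasp is the distance from the TCP to the grasp point, in m); z points along the fingers, y is the direction in which the jaws open and shut (so a half turn about z gives the same grasp; the last joint's range is limited). The gripper opens to 88 mm and grips with 3 to 60 N. Pads are 19 mm wide; open, the fingers measure 130 mm over their backs; the gripper's body (78 mm by 193 mm) begins 47 mm behind the grasp point.
Start: joints at [1.454, 0.359, 0.012, 0, -1.224, -0.288], TCP at [0.266, 0.62, 0.405] pointing down, gripper open.
Joint ranges: [-3.07, 3.07], [-1.43, 2.12], [-1.02, 1.25], [-3.03, 1.67], [-3.05, -0], [-3.03, 3.03]. Speed limits (rad/s): [2.39, 2.39, 3.01, 3.14, 3.14, 3.14].

### API

Orientations are given as [roll, pitch, yaw] about the fixed x, y, z axes, in that order (R = Rz(yaw) Ry(pitch) Rx(roll)).
In Python, from station import arm gives the robot as it stands.
- The arm moves only by the tool move_arm, never from a script. Its argument "deltas" is a list of rows, each a list of 6 numbers: the shift along the world's x, y, z in mm, then the turn, a rotation vector about the world's x, y, z in degrees. In form: [[tx, ty, tz, ax, ay, az], ...]. A call has exactly 5 rows; each row shifts and turns the commanded pose from where the row before left it; what a row does not reach is not made up. A row lasts 1/12 s, in which the tool goes at most 41.7 mm and 7.16 degrees, less where a joint would pass 70% of its speed; a pose out of reach is approached as far as the arm can. A call with a gripper value outside its range is refused whole. "claw" is the closure in counts, from 0 (fully open) to 255 (shut), set as the call begins (left out, the last holds). The fingers move at their own pace and stop on an object; "squeeze" is the grip in N (left out, the last holds). Time passes only in rows, so rows that do not move let the fingers close, or fill a call up. It gives the time, the measured TCP pose, the force and the opening at its end, in the units of the state.
- arm.get_state(): the state, without advancing time (a new reading comes with each control period).
- arm.grab_frame(name): name is "scene" or "top"; returns the picture (480x640x3 uint8, red, green, blue); there is no depth.
- arm.calibration(name): a dict with "intrinsics" (3x3 intrinsics, pixels), "k1" (the pictures are not rectified: a ray, as slopes to the right and down, at radius r is drawn at 1 + k1 r^2 times it, then the intrinsics apply), "T" (4x4, takes a point from camera to world coordinates). Camera axes: x right, y up, looking along -z (the intrinsics and any distortion apply to the point x, -y, -z); pixel columns grow to the right and rows downward; lengths in m; the calibration is good to about 2 mm. A picture is of the moment at which its call begins. calibration takes no time and is no camera call.
- arm.job_done(): hands the job in, once; it reports no verdict.
Trained networks look in the newest picture that a camera, given by its name, has taken for a name from the list of things; names that differ only in an ending like _2 or _b are one class to them, and where a whole thing is asked for, a point or a joint stands for the part that bears it (a point fixed in the world has none). Each returns a list of dicts, best first, with "score" (0 to 1); they miss things now and then, are a little off and sometimes report something else, mostly with a low value. They report only what shows in the picture. A call takes as long as a camera call.
- arm.spot_in(thing, camera): "xy" ([column, row] in pixels, amid what is visible of it).
- arm.masks_of(thing, camera): "pixels" (480x640 bool, what is visible of it) and "xy" ([column, row] in pixels, amid what is visible of it).
- arm.spot_point(thing, camera): "xy" ([column, row] in pixels: a listed point, or the origin of a listed thing).
The state is a dict: "t": time; "q": joint angles; "qd": joint speeds; "joint_efforts": joint torques, N m; "eef_pos": TCP position; "ee_rot": TCP orientation; "force": force on the tool from outside, world axes, zero at the start; "moment": the same for the moment, N m; "width": finger opening in m.
Only numpy, scipy, OpenCV 4.12 (cv2) and the standard library are available. Lean on these libraries where they do the work, as an engineer would, in place of code of your own. Each camera call takes 0.05 s, during which the arm holds its last target. There are 200 camera calls.

### The job

On the kitchen counter the two halves of a coffee-machine housing stand apart in a gluing frame. Tighten the frame's turnbuckle by its spokes until the halves are drawn fully together and the seam is closed. Leave the other things on the counter and on the frame's board where they are.

Things in the scene. Friction and masses are not known exactly. Their poses are not given: they have to be found in the camera images.
- frame: Gluing frame, fixed to the counter: plywood board 300 (x) x 340 (y) x 12 mm with two slides along y; origin under its centre, axes parallel to the hub's. On it lie two black housing halves, within 75 mm of the middle in x, tops 52 mm, grey seam lips 57 mm above the counter. Nothing else within 60 mm of the turnbuckle's sides is higher than 60 mm, save the brackets.
- hub (a point): Centre of the turnbuckle, on its axis, 125 mm above the counter. Fixed to the frame: it does not turn with the turnbuckle. z up; y along the turnbuckle's axis, towards the left half; x level, along the seam, roughly away from the robot. The dark steel body is 110 mm long (y) and stays within 20 mm of the axis.
- spoke_end (a point): Centre of the ball end of one of the turnbuckle's six equal steel spokes, 60 mm from the axis. They stand out from the body's middle (y = 0), 60 degrees apart in the hub's x-z plane, like a capstan; 10 mm thick, balls 15 mm, reaching 67 mm from the axis. Push them over the top towards +x, one after another, to tighten; it stays where it is left. This is the spoke that points up at joint value 0.
- turnbuckle (a joint): Turn of the turnbuckle, rad; grows as it tightens (upper spokes move towards the hub's +x). At value q one spoke leans q from straight up towards +x, the others follow every 60 degrees (pi/3). Coarse thread: each half comes in 3 mm per rad, both together. At 5.5 the halves meet and it stops hard. It needs about 0.15 N m to turn (some 4 N at a spoke). Starts at 0.8 to 3.0.
- left_bracket (a point): Top centre of the left steel bracket that carries a threaded rod: 146 mm above the counter, 44 mm wide (x), 12 mm thick (y), with a nut 9 mm long outside. It stands 88 mm (closed) to 105 mm from the hub in +y and slides with the left half; the right one mirrors it.
- left_half_seam (a point): Point on the seam edge of the left half (on the +y side of the hub), 68 mm towards -x from the middle of the seam, 57 mm above the counter. It slides along the hub's -y; it meets point right_half_seam when the seam is closed.
- right_half_seam (a point): The same point on the right half (on the -y side of the hub); it slides along the hub's +y. The distance between the two points is the gap of the seam, 15 to 28 mm at the start.
- screwdriver: Bystander: screwdriver 170 mm long with a blue handle, lying on the frame's board on the +x side of the housing, about 115 mm from the hub; origin on its underside.
- dish: Bystander: white china dish, 68 mm across, 24 mm high, on the frame's board on the -x side of the housing near its left end; origin at the centre of its underside.
- hammer: Bystander: hammer 240 mm long with a wooden handle, on the counter to the right; origin on its underside.
- torch: Bystander: blue metal torch 145 mm long, 31 mm thick, lying on the counter to the left; origin on its underside.
- pliers: Bystander: pliers 160 mm long with yellow handles, lying on the counter to the left; origin on the underside at the pivot.
- power_box: Bystander: flat grey metal box 150 x 105 x 32 mm on the counter to the right; origin at the centre of its underside.

How it is judged:
At the end, for the whole second after the job is handed in: The turnbuckle is turned home (joint above 5.1 of 5.5 rad) and at rest, and the gap between the two seam points is under 2.5 mm (distance between left_half_seam and right_half_seam below 0.0025 m and value of joint turnbuckle above 5.1 rad and velocity of joint turnbuckle between -0.05 and 0.05 rad/s); the robot touches nothing.
It fails at once if a bystander (screwdriver, dish, hammer, torch, pliers or grey box) is moved by more than 30 mm (distance of any of screwdriver, dish, hammer, torch, pliers, power_box from where it was at the start of the episode above 0.03 m).
It also fails if it takes over 54 s, if anything falls off the work surface, if the arm or the gripper's body presses on something with over 40 N, if the wrist force passes 120 N, or if a joint passes its speed limit or range.

## Working session

There is one attempt and no reset: what is moved stays moved. The work goes in short steps, Python scripts to look and compute and a tool call to move; the robot and the scene stay as the last step left them, time stands still between calls to the robot, and variables do not carry over. Pictures are saved under pics/ and viewed, about 8 in all and at most 12, crops included, and the job is handed in when it is done.

Besides the shell and the picture viewer there is one more tool, called as a command line: name --pt "numbers of a row" for each row, then --argument value for the rest. move_arm: Moves the arm, as the interface text tells. Its arguments: {"type":"object","properties":{"deltas":{"type":"array","items":{"type":"array","items":{"type":"number"}}},"claw":{"type":"number"},"squeeze":{"type":"number"}},"required":["deltas"]}

```bash
mkdir -p pics; ls; cat > h.py <<'E'
import numpy as np, cv2
from station import arm
def ray(cam,xy):
    c=arm.calibration(cam);K=np.array(c['intrinsics']);T=np.array(c['T'])
    u=np.array([(xy[0]-K[0,2])/K[0,0],(xy[1]-K[1,2])/K[1,1]])
    s=u.copy()
    for _ in range(30): s=u/(1+c['k1']*(s@s))
    d=T[:3,:3]@np.array([s[0],-s[1],-1]); return T[:3,3],d/np.linalg.norm(d)
def atz(cam,xy,z):
    o,d=ray(cam,xy); return o+d*(z-o[2])/d[2]
def proj(cam,p):
    c=arm.calibration(cam);K=np.array(c['intrinsics']);T=np.array(c['T'])
    q=T[:3,:3].T@(np.array(p)-T[:3,3]); s=np.array([q[0],-q[1]])/-q[2]; s=s*(1+c['k1']*(s@s))
    return np.array([K[0,0]*s[0]+K[0,2],K[1,1]*s[1]+K[1,2]])
def tri(a,b):
    (o1,d1),(o2,d2)=a,b
    t=np.linalg.lstsq(np.c_[d1,-d2],o2-o1,rcond=None)[0]
    p,q=o1+d1*t[0],o2+d2*t[1]; return (p+q)/2,np.linalg.norm(p-q)
E
python3 - <<'E'
from h import *
np.set_printoptions(precision=3,suppress=True)
print(arm.get_state(), arm.tcp_to_grasp)
for c in ('scene','top'):
    f=arm.grab_frame(c); cv2.imwrite(f'pics/{c}0.png',f[:,:,::-1]); print(c,np.array(arm.calibration(c)['T']))
Z=dict(hub=.125,spoke_end=None,left_bracket=.146,left_half_seam=.057,right_half_seam=.057,dish=.012,screwdriver=.012,frame=0)
for n,z in Z.items():
    r={}
    for c in ('scene','top'):
        l=arm.spot_point(n,c)[:3]
        print(n,c,[(np.round(e['xy'],1),round(e['score'],2)) for e in l], atz(c,l[0]['xy'],z) if l and z is not None else '')
        if l: r[c]=ray(c,l[0]['xy'])
    if len(r)==2: print('   tri',*tri(r['scene'],r['top']))
E
```

```text
pics
{'t': 0.0, 'q': array([ 1.454,  0.359,  0.011, -0.   , -1.224, -0.288]), 'qd': array([-0.   , -0.001,  0.001,  0.001, -0.001, -0.   ]), 'joint_efforts': array([  0.002, -58.272,  29.304,   6.997,   0.007,  -0.   ]), 'eef_pos': array([0.266, 0.62 , 0.404]), 'ee_rot': array([ 3.14 , -0.   , -0.405]), 'force': array([-0.744, -0.401, -0.179]), 'moment': array([ 0.006, -0.019, -0.031]), 'width': 0.0874880773780256} 0.1593
scene [[ 0.731 -0.45   0.513  1.223]
 [ 0.682  0.49  -0.543 -0.691]
 [-0.007  0.747  0.665  0.985]
 [ 0.     0.     0.     1.   ]]
top [[-0.009  0.987 -0.162  0.358]
 [-1.    -0.011 -0.008 -0.015]
 [-0.01   0.161  0.987  1.491]
 [ 0.     0.     0.     1.   ]]
hub scene [(array([297.9, 266.2]), 0.81)] [ 0.577 -0.077  0.125]
hub top [(array([353.6, 242.3]), 0.65)] [ 0.569 -0.07   0.125]
   tri [ 0.571 -0.07   0.116] 0.00012041618781490125
spoke_end scene [(array([306.8, 281.6]), 0.84)] 
spoke_end top [(array([364.4, 213.2]), 0.79), (array([353.9, 242.8]), 0.59)] 
   tri [ 0.634 -0.098  0.126] 0.007043915024089193
left_bracket scene [(array([332.5, 244.7]), 0.59), (arr
[... 407 characters left out ...]
.001093678086760625
right_half_seam scene [(array([283., 267.]), 0.71)] [ 0.499 -0.058  0.057]
right_half_seam top [(array([349.4, 273.1]), 0.95)] [ 0.506 -0.062  0.057]
   tri [ 0.505 -0.062  0.064] 0.0015571018327270748
dish scene [(array([319.6, 258.5]), 0.73)] [0.516 0.069 0.012]
dish top [(array([296.1, 274.5]), 0.92), (array([316.7, 224.4]), 0.27)] [0.509 0.067 0.012]
   tri [0.511 0.069 0.008] 0.005868862322259774
screwdriver scene [(array([316.2, 333.6]), 0.96)] [ 0.693 -0.135  0.012]
screwdriver top [(array([378.4, 206. ]), 0.56)] [ 0.677 -0.137  0.012]
   tri [ 0.683 -0.134  0.001] 0.012078169243590427
frame scene [] 
frame top [(array([355.6, 250.6]), 0.74)] [ 0.568 -0.08   0.   ]
```

```bash
python3 - <<'E'
import cv2,numpy as np
a=cv2.imread('pics/scene0.png')[180:380,190:440]; b=cv2.imread('pics/top0.png')[150:310,260:440]
cv2.imwrite('pics/s1.png',cv2.resize(a,(750,600),interpolation=3)); cv2.imwrite('pics/t1.png',cv2.resize(b,(675,600),interpolation=3))
E
```

```text
(no output)
```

View pics/s1.png

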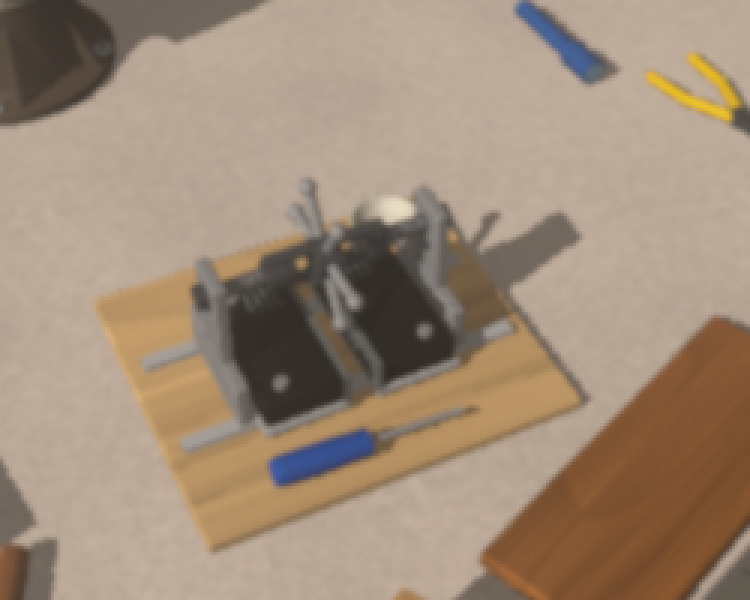

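View pics/t1.png

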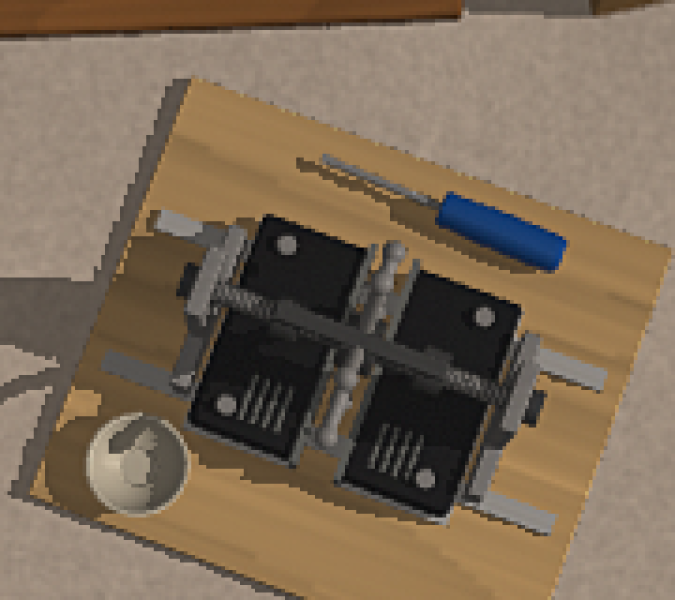

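The scene crop shows the frame turned clockwise, with two upper balls at about (307,187) and (297,212) and forward balls near (355,300) and (340,320). In the top crop the outermost balls are at (393,250) and (328,437), with an inner ball near (347,375). Next I'll fit the hub pose and the spoke phase.

```bash
python3 - <<'E'
from h import *
from scipy.optimize import least_squares
np.set_printoptions(precision=3,suppress=True)
top=np.array([[393,250],[328,437]])/3.75+[260,150]
sc=np.array([[307,187],[297,212],[355,300],[340,322]])/3+[190,180]
lb=atz('top',np.array([213,272])/3.75+[260,150],.146); rb=atz('top',np.array([521,385])/3.75+[260,150],.146)
print('brackets',lb,rb,(lb+rb)/2,np.linalg.norm(lb-rb), 'yaw',np.arctan2(-(lb-rb)[0],(lb-rb)[1]))
def balls(p):
    x,y,yaw,q=p; a=q+np.arange(6)*np.pi/3
    return np.c_[x+.06*np.sin(a)*np.cos(yaw),y+.06*np.sin(a)*np.sin(yaw),.125+.06*np.cos(a)]
c=(lb+rb)/2; yaw0=np.arctan2(-(lb-rb)[0],(lb-rb)[1])
def res(p):
    P=balls(p); r=[]
    for cam,obs in (('top',top),('scene',sc)):
        px=np.array([proj(cam,b) for b in P])
        for o in obs:
            d=px-o; r+=list(d[np.argmin((d**2).sum(1))])
    r+=list((p[:2]-c[:2])/.003)+[(p[2]-yaw0)/.02]
    return np.array(r)
best=[]
for q0 in np.linspace(0,1.047,9)[:-1]:
    s=least_squares(res,[*c[:2],yaw0,q0],loss='soft_l1',diff_step=1e-4); best.append((s.cost,s.x))
best.sort(key=lambda t:t[0])
for b in best[:5]: print(b[0],b[1],'deg',np.degrees(b[1][3])%60)
p=best[0][1]
a=cv2.resize(cv2.imread('pics/scene0.png')[200:320,240:360],(600,600),interpolation=2)
for b in balls(p): cv2.circle(a,tuple(((proj('scene',b)-[240,200]+.5)*5).astype(int)),9,(0,255,0),1)
t=cv2.resize(cv2.imread('pics/top0.png')[190:290,310:410],(600,600),interpolation=2)[:,150:450].copy()
for b in balls(p): cv2.circle(t,tuple(((proj('top',b)-[310,190]+.5)*6-[150,0]).astype(int)),9,(0,255,0),1)
cv2.imwrite('pics/fit.png',cv2.resize(np.hstack([a,t]),(800,533)))
E
```

```text
brackets [0.612 0.013 0.146] [ 0.542 -0.169  0.146] [ 0.577 -0.078  0.146] 0.1950768029576198 yaw -0.3680179148825072Traceback (most recent call last):
  File "<stdin>", line 22, in <module>
    return func(*args, **kwargs)
    result = trf(vector_fun.fun, vector_fun.jac, x0, f0, J0, lb, ub, ftol, xtol,
                 gtol, max_nfev, x_scale, loss_function, tr_solver,
                 tr_options.copy(), verbose, callback=callback_wrapped)
    return trf_no_bounds(
        fun, jac, x0, f0, J0, ftol, xtol, gtol, max_nfev, x_scale,
        loss_function, tr_solver, tr_options, verbose, callback=callback)
    J = jac(x)
    self._update_jac()
    ~~~~~~~~~~~~~~~~^^
    self.J = self.jac_wrapped(xp_copy(self.x), f0=self.f)
             ~~~~~~~~~~~~~~~~^^^^^^^^^^^^^^^^^^^^^^^^^^^^
    J, dct = approx_derivative(
             ~~~~~~~~~~~~~~~~~^
        self.fun,
        ^^^^^^^^^
    ...<2 lines>...
        **self.finite_diff_options,
        ^^^^^^^^^^^^^^^^^^^^^^^^^^^
    )
    ^
    J, _nfev = _dense_difference(fun_wrapped, x0, f0, h,
               ~~~~~~~~~~~~~~~~~^^^^^^^^^^^^^^^^^^^^^^^^
                             use_one_sided, method,
                             ^^^^^^^^^^^^^^^^^^^^^^
                             mf)
                             ^^^
    df = [f_eval - f0 for f_eval in f_evals]
                                    ^^^^^^^
    f = np.atleast_1d(self.fun(x, *self.args, **self.kwargs))
                      ~~~~~~~~^^^^^^^^^^^^^^^^^^^^^^^^^^^^^^
    return np.atleast_1d(self.fun(x))
                         ~~~~~~~~^^^
    return self.f(x, *self.args, **self.kwargs)
           ~~~~~~^^^^^^^^^^^^^^^^^^^^^^^^^^^^^^
  File "<stdin>", line 15, in res
  File "h.py", line 12, in proj
    c=arm.calibration(cam);K=np.array(c['intrinsics']);T=np.array(c['T'])
ValueError: time passes only in moves, steps and waits
```

```bash
sed -i 's/^def ray/import functools\n@functools.cache\ndef cal(n): return arm.calibration(n)\ndef ray/; s/c=arm.calibration(cam)/c=cal(cam)/' h.py
cat >> h.py <<'E'
def balls(p):
    x,y,yaw,q=p; a=q+np.arange(6)*np.pi/3
    return np.c_[x+.06*np.sin(a)*np.cos(yaw),y+.06*np.sin(a)*np.sin(yaw),.125+.06*np.cos(a)]
def overlay(p,fs,ft,out):
    a=cv2.resize(fs[200:320,240:360],(600,600),interpolation=2)
    t=cv2.resize(ft[190:290,310:410],(600,600),interpolation=2)[:,150:450].copy()
    for b in balls(p):
        cv2.circle(a,tuple(((proj('scene',b)-[240,200]+.5)*5).astype(int).tolist()),9,(0,255,0),1)
        cv2.circle(t,tuple(((proj('top',b)-[310,190]+.5)*6-[150,0]).astype(int).tolist()),9,(0,255,0),1)
    cv2.imwrite(out,cv2.resize(np.hstack([a,t]),(800,533)))
E
python3 - <<'E'
from h import *
from scipy.optimize import least_squares
np.set_printoptions(precision=3,suppress=True)
top=np.array([[393,250],[328,437]])/3.75+[260,150]
sc=np.array([[307,187],[297,212],[355,300],[340,322]])/3+[190,180]
lb=atz('top',np.array([213,272])/3.75+[260,150],.146); rb=atz('top',np.array([521,385])/3.75+[260,150],.146)
c=(lb+rb)/2; yaw0=np.arctan2(-(lb-rb)[0],(lb-rb)[1])
def res(p):
    P=balls(p); r=[]
    for cam,obs in (('top',top),('scene',sc)):
        px=np.array([proj(cam,b) for b in P])
        for o in obs:
            d=px-o; r+=list(d[np.argmin((d**2).sum(1))])
    r+=list((p[:2]-c[:2])/.003)+[(p[2]-yaw0)/.02]
    return np.array(r)
best=[]
for q0 in np.linspace(0,1.047,9)[:-1]:
    s=least_squares(res,[*c[:2],yaw0,q0],loss='soft_l1',diff_step=1e-4); best.append((s.cost,s.x,s.fun))
best.sort(key=lambda t:t[0])
for b in best[:4]: print(b[0],b[1],'deg',np.degrees(b[1][3])%60,b[2])
overlay(best[0][1],cv2.imread('pics/scene0.png'),cv2.imread('pics/top0.png'),'pics/fit.png')
E
```

```text
3.337598995795383 [ 0.574 -0.075 -0.365  0.513] deg 29.40738432635687 [-0.189 -0.81  -0.92  -1.563 -0.59   0.005 -1.068  0.152 -0.54   0.365
 -0.133  0.038 -0.947  1.23   0.143]
3.337598995812235 [ 0.574 -0.075 -0.365  0.513] deg 29.407375056777592 [-0.189 -0.81  -0.92  -1.563 -0.59   0.005 -1.068  0.152 -0.54   0.365
 -0.133  0.038 -0.947  1.23   0.143]
3.337598995813795 [ 0.574 -0.075 -0.365  0.513] deg 29.40737678719824 [-0.189 -0.81  -0.92  -1.563 -0.59   0.005 -1.068  0.152 -0.54   0.365
 -0.133  0.038 -0.947  1.23   0.143]
3.3375989958220442 [ 0.574 -0.075 -0.365  0.513] deg 29.407379536596444 [-0.189 -0.81  -0.92  -1.563 -0.59   0.005 -1.068  0.152 -0.54   0.365
 -0.133  0.038 -0.947  1.23   0.143]
```

View pics/fit.png

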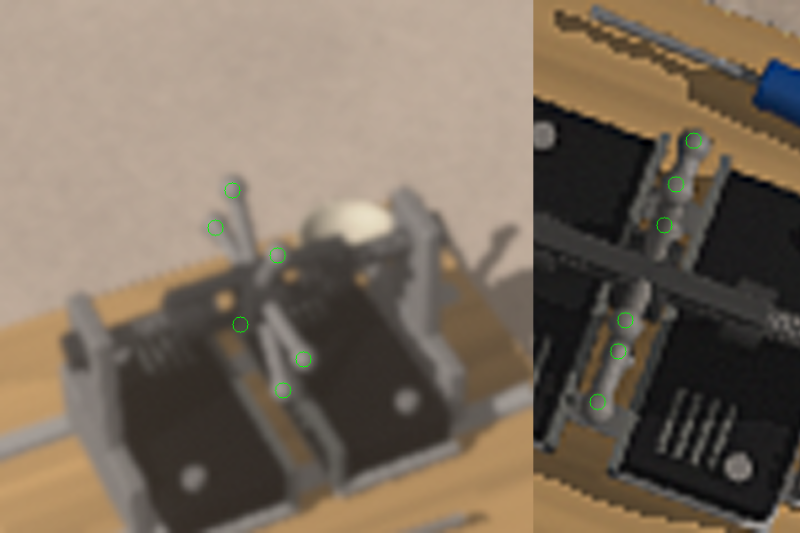

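The fit matches the picture: hub at (0.574, -0.075), yaw -0.365, spokes at 29°+60k. The gap of about 23 mm puts q near 1.56. I'll move in with the fingers closed, above the -x side of the hub.

move_arm --pt "13 -34 2 0 0 0.1" --pt "13 -34 2 0 0 0.1" --pt "13 -34 2 0 0 0.1" --pt "13 -34 2 0 0 0.1" --pt "13 -34 2 0 0 0.1" --claw 255

```text
t: 1.32
eef_pos: [0.3311, 0.4488, 0.4148]
ee_rot: [-3.141, -0.0, -0.396]
force: [1.0, -0.0, 0.6]
width: 0.0599
```

move_arm --pt "13 -34 0 0 0 0.1" --pt "13 -34 0 0 0 0.1" --pt "13 -34 0 0 0 0.1" --pt "13 -34 0 0 0 0.1" --pt "13 -34 0 0 0 0.1"

```text
t: 1.73
eef_pos: [0.396, 0.2786, 0.415]
ee_rot: [-3.141, -0.0, -0.387]
force: [1.4, 0.3, 0.0]
width: 0.0267
```

move_arm --pt "13 -34 0 0 0 0.1" --pt "13 -34 0 0 0 0.1" --pt "13 -34 0 0 0 0.1" --pt "13 -34 0 0 0 0.1" --pt "13 -34 0 0 0 0.1"

```text
t: 2.15
eef_pos: [0.461, 0.1086, 0.4152]
ee_rot: [-3.141, -0.001, -0.378]
force: [1.5, 0.9, 1.2]
width: 0.0007
```

move_arm --pt "13 -34 0 0 0 0.2" --pt "13 -34 0 0 0 0.2" --pt "13 -34 0 0 0 0.2" --pt "12 -34 0 0 0 0.2" --pt "0 0 0 0 0 0"

```text
t: 2.57
eef_pos: [0.513, -0.03, 0.4145]
ee_rot: [3.14, -0.0, -0.368]
force: [0.1, 0.4, -0.1]
width: 0.0007
```

move_arm --pt "10 -25 0 0 0 0" --pt "0 0 -20 0 0 0" --pt "0 0 -22 0 0 0" --pt "0 0 -20 0 0 0" --pt "0 0 -20 0 0 0"

```text
t: 2.98
eef_pos: [0.5217, -0.0509, 0.3319]
ee_rot: [-3.141, -0.0, -0.365]
force: [0.2, 0.7, -0.5]
width: 0.0005
```

```bash
python3 - <<'E'
from h import *
fs=arm.grab_frame('scene')[:,:,::-1].copy();ft=arm.grab_frame('top')[:,:,::-1].copy()
overlay([.574,-.075,-.365,.513],fs,ft,'pics/a.png'); s=arm.get_state(); print(s['eef_pos'],s['force'])
E
```

```text
[ 0.52067069 -0.05079678  0.32984063] [-1.40930395 -0.29667441  0.69058046]
```

View pics/a.png

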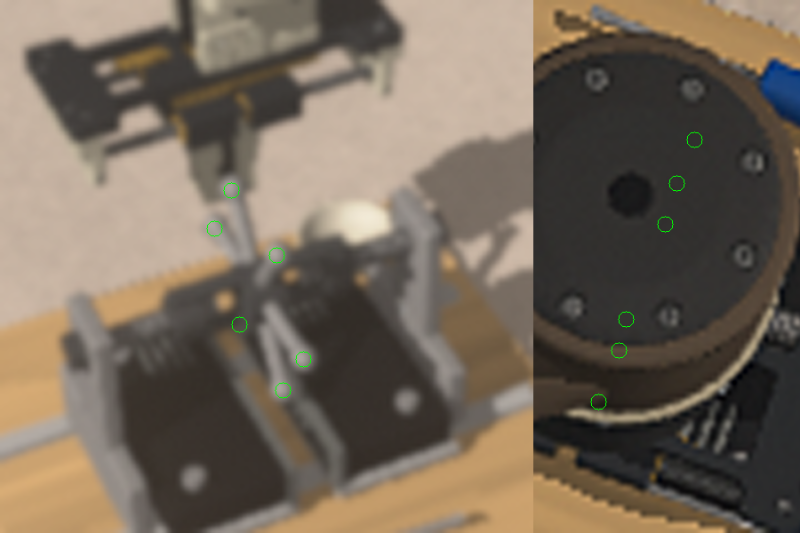

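The closed fingers stand behind the upper ball at (230,187), not touching. Now the first push.

move_arm --pt "7 -3 1 0 0 0" --pt "7 -3 1 0 0 0" --pt "7 -3 1 0 0 0" --pt "7 -3 0 0 0 0" --pt "7 -3 0 0 0 0"

```text
t: 3.5
eef_pos: [0.558, -0.0659, 0.337]
ee_rot: [-3.141, -0.002, -0.364]
force: [-3.9, 1.9, 3.2]
width: 0.0005
```

move_arm --pt "7 -3 0 0 0 0" --pt "7 -3 0 0 0 0" --pt "7 -3 0 0 0 0" --pt "7 -3 0 0 0 0" --pt "7 -2 0 0 0 0"

```text
t: 3.92
eef_pos: [0.5918, -0.0799, 0.3348]
ee_rot: [3.141, 0.003, -0.365]
force: [-4.2, 1.1, 0.5]
width: 0.0004
```

move_arm --pt "-4 1 0 0 0 0" --pt "0 0 25 0 0 0" --pt "0 0 27 0 0 0" --pt "-23 9 0 0 0 0" --pt "-23 9 0 0 0 0"

```text
t: 4.33
eef_pos: [0.5428, -0.0606, 0.3892]
ee_rot: [-3.14, -0.004, -0.366]
force: [-1.2, 0.4, -0.2]
width: 0.0004
```

```bash
python3 - <<'E'
from h import *
fs=arm.grab_frame('scene')[:,:,::-1].copy()
overlay([.574,-.075,-.365,np.radians(50)],fs,fs,'pics/b.png'); s=arm.get_state(); print(s['eef_pos'],s['force'])
for n in('left_half_seam','right_half_seam'): print(n,[(e['xy'],e['score']) for e in arm.spot_point(n,'scene')[:2]])
E
```

```text
[ 0.53831092 -0.05987632  0.38864602] [-8.06575974  1.20442184 -3.27756927]
left_half_seam [([289.5, 263.1], 0.97), ([186.5, 413.8], 0.42)]
right_half_seam [([283.9, 263.2], 0.68), ([153.4, 351.6], 0.43)]
```

View pics/b.png

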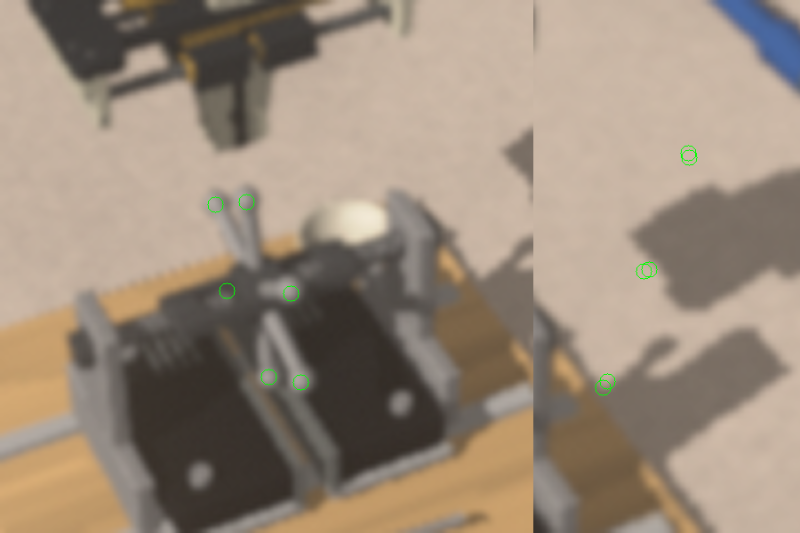

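The spokes are now near 45–50°, with the next ball at (247,193) and the seam visibly narrower. The fingers hang free behind the next spoke, so I'll go on.

move_arm --pt "0 0 -27 0 0 0" --pt "0 0 -27 0 0 0" --pt "4 -2 0 0 0 0" --pt "7 -3 0 0 0 0" --pt "7 -3 0 0 0 0"

```text
t: 4.9
eef_pos: [0.5607, -0.069, 0.3342]
ee_rot: [3.141, 0.001, -0.364]
force: [-3.1, 0.2, -2.5]
width: 0.0002
```

move_arm --pt "7 -3 0 0 0 0" --pt "7 -3 0 0 0 0" --pt "7 -3 0 0 0 0" --pt "7 -2 0 0 0 0" --pt "7 -2 0 0 0 0"

```text
t: 5.32
eef_pos: [0.5957, -0.0821, 0.3348]
ee_rot: [3.142, 0.0, -0.365]
force: [-4.8, 1.8, 1.7]
width: 0.0009
```

move_arm --pt "-4 1 0 0 0 0" --pt "0 0 26 0 0 0" --pt "0 0 28 0 0 0" --pt "-25 9 0 0 0 0" --pt "-26 10 0 0 0 0"

```text
t: 5.73
eef_pos: [0.5413, -0.0618, 0.3905]
ee_rot: [-3.139, -0.006, -0.366]
force: [-0.7, 1.0, -0.3]
width: 0.0004
```

move_arm --pt "0 0 0 0 0 0" --pt "0 0 -27 0 0 0" --pt "0 0 -27 0 0 0" --pt "4 -2 0 0 0 0" --pt "7 -3 0 0 0 0"

```text
t: 6.15
eef_pos: [0.5511, -0.0668, 0.3343]
ee_rot: [3.141, 0.0, -0.364]
force: [-1.5, 0.2, -0.7]
width: 0.0004
```

move_arm --pt "7 -3 0 0 0 0" --pt "7 -3 0 0 0 0" --pt "7 -3 0 0 0 0" --pt "7 -3 0 0 0 0" --pt "7 -2 0 0 0 0"

```text
t: 6.57
eef_pos: [0.5861, -0.0811, 0.3343]
ee_rot: [3.141, 0.002, -0.365]
force: [-5.4, 1.9, 0.2]
width: 0.0002
```

move_arm --pt "7 -2 0 0 0 0" --pt "3 -1 0 0 0 0" --pt "0 0 0 0 0 0" --pt "0 0 0 0 0 0" --pt "0 0 0 0 0 0"

```text
t: 6.98
eef_pos: [0.5965, -0.0837, 0.3346]
ee_rot: [-3.141, -0.002, -0.365]
force: [0.1, 0.3, 0.6]
width: 0.0004
```

move_arm --pt "-4 1 0 0 0 0" --pt "0 0 26 0 0 0" --pt "0 0 28 0 0 0" --pt "-26 10 0 0 0 0" --pt "-26 10 0 0 0 0"

```text
t: 7.4
eef_pos: [0.5401, -0.0624, 0.389]
ee_rot: [-3.14, -0.003, -0.365]
force: [-0.5, 0.8, -1.0]
width: 0.0002
```

```bash
python3 - <<'E'
from h import *
fs=arm.grab_frame('scene')[:,:,::-1].copy()
overlay([.574,-.075,-.365,np.radians(50)],fs,fs,'pics/c.png'); s=arm.get_state(); print(s['eef_pos'],s['force'])
for n in('left_half_seam','right_half_seam'): print(n,[(e['xy'],e['score']) for e in arm.spot_point(n,'scene')[:2]])
E
```

```text
[ 0.53498315 -0.06164688  0.38839728] [-8.87918957  0.66813221 -3.78984726]
left_half_seam [([288.3, 266.9], 0.8), ([431.3, 219.7], 0.38)]
right_half_seam [([287.1, 264.6], 0.94)]
```

View pics/c.png

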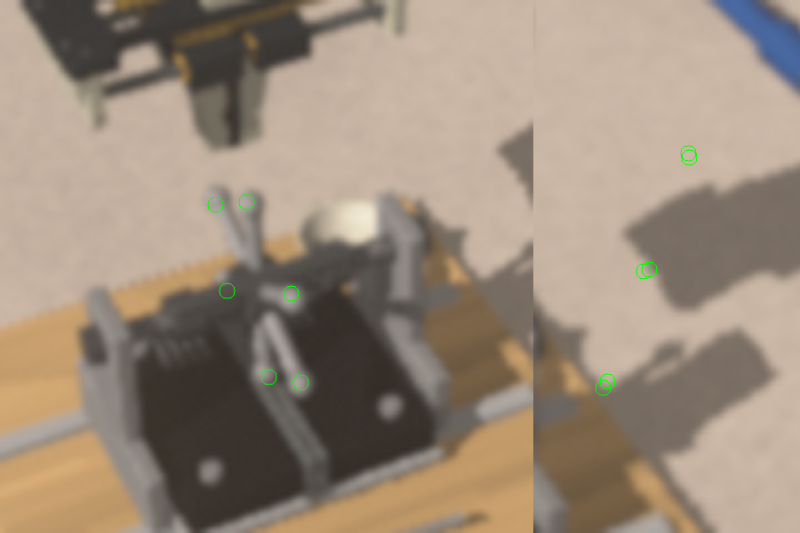

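The seam is nearly shut, with the upper balls at (218,193) and (252,198). One short last push remains, so I'll go slowly and watch the force.

move_arm --pt "0 0 -27 0 0 0" --pt "0 0 -27 0 0 0" --pt "7 -3 0 0 0 0" --pt "7 -3 0 0 0 0" --pt "5 -2 0 0 0 0"

```text
t: 7.97
eef_pos: [0.56, -0.0709, 0.3343]
ee_rot: [3.141, 0.001, -0.364]
force: [-1.9, 1.0, -2.1]
width: 0.0004
```

move_arm --pt "3 -1 0 0 0 0" --pt "3 -1 0 0 0 0" --pt "2 -1 0 0 0 0" --pt "2 -1 0 0 0 0" --pt "0 0 0 0 0 0"

```text
t: 8.38
eef_pos: [0.5677, -0.0742, 0.334]
ee_rot: [-3.141, 0.004, -0.365]
force: [-11.7, 7.8, 4.8]
width: 0.0003
```

move_arm --pt "1 0 0 0 0 0" --pt "1 -1 0 0 0 0" --pt "1 0 0 0 0 0" --pt "0 0 0 0 0 0" --pt "0 0 0 0 0 0"

```text
t: 8.8
eef_pos: [0.5688, -0.0745, 0.3337]
ee_rot: [3.141, 0.008, -0.365]
force: [-20.0, 13.8, 10.4]
width: 0.0001
```

The force has risen to about 24 N with hardly any motion, at the place expected for the stop. I'll back off, lift and clear the view.

move_arm --pt "-7 3 0 0 0 0" --pt "-8 3 0 0 0 0" --pt "0 0 28 0 0 0" --pt "0 0 30 0 0 0" --pt "0 0 30 0 0 0"

```text
t: 9.22
eef_pos: [0.557, -0.0697, 0.4238]
ee_rot: [-3.141, -0.002, -0.365]
force: [0.6, 0.4, 0.1]
width: 0.0008
```

move_arm --pt "-12 33 0 0 0 0" --pt "-12 33 0 0 0 0" --pt "-12 33 0 0 0 0" --pt "-12 33 0 0 0 0" --pt "-12 33 0 0 0 0"

```text
t: 9.63
eef_pos: [0.4965, 0.0966, 0.4232]
ee_rot: [-3.139, -0.003, -0.365]
force: [0.9, 0.8, 1.0]
width: 0.0003
```

move_arm --pt "-12 33 0 0 0 0" --pt "-12 33 0 0 0 0" --pt "-12 33 0 0 0 0" --pt "0 0 0 0 0 0" --pt "0 0 0 0 0 0"

```text
t: 10.05
eef_pos: [0.4606, 0.1961, 0.4229]
ee_rot: [-3.139, -0.002, -0.361]
force: [-0.4, -0.4, 0.2]
width: 0.0006
```

```bash
python3 - <<'E'
from h import *
fs=arm.grab_frame('scene')[:,:,::-1].copy();ft=arm.grab_frame('top')[:,:,::-1].copy()
overlay([.574,-.075,-.365,5.5],fs,ft,'pics/d.png'); s=arm.get_state(); print(s['eef_pos'],s['force'])
for c in('scene','top'):
  P=[atz(c,arm.spot_point(n,c)[0]['xy'],.057) for n in('left_half_seam','right_half_seam')]; print(c,P,np.linalg.norm(P[0]-P[1]))
E
```

```text
[0.46107617 0.19430034 0.42239721] [-0.22708865 -0.35592017 -0.34565444]
scene [array([0.44409926, 0.02903823, 0.057     ]), array([ 0.4918051 , -0.04462289,  0.057     ])] 0.08775994727933668
top [array([ 0.5088082 , -0.05118532,  0.057     ]), array([ 0.5059434 , -0.05350095,  0.057     ])] 0.003683643811135418
```

View pics/d.png

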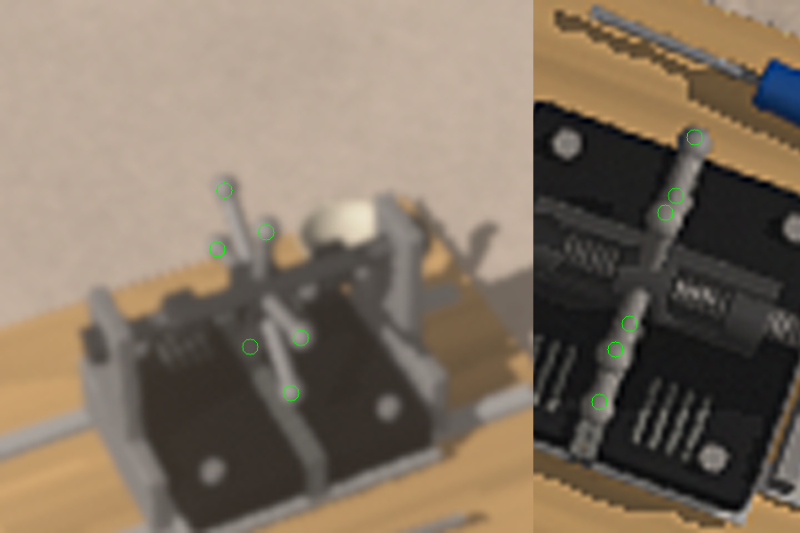

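The overlay for 5.5 rad lies on the balls: the upper one at (225,187) and the right one at (265,228). No gap shows at the seam in either view.

```bash
python3 -c "
from station import arm
print(arm.job_done())"
```

```text
the job is handed in; nothing more can be done
None
```

I tightened the turnbuckle with four pushes of the closed fingers against successive upper spokes. It took about 10 s of the 54 s allowed. I then backed off, lifted clear and handed the job in. No verdict was reported.

**Checks that passed:**
- **Hard stop:** on the last push the force rose to about 26 N, against about 5 N while turning, with almost no further motion. The fingers were where a turn of 5.5 rad should put them.
- **Spoke angle:** in the last pictures the balls lie on the positions predicted for 5.5 rad.
- **Seam:** it looks closed in both views.
- **Contact:** the arm hangs clear, and the force reads about zero.
- **Bystanders:** the dish and the screwdriver look untouched in the crops. I did not measure any bystander's position. The arm passed well above all of them.

**Checks that disagreed:**
- **Top camera:** the point detector put the seam points 3.7 mm apart, over the 2.5 mm limit. I took that as detector error of a pixel or two.
- **Scene camera:** the detector gave 88 mm, which is a false detection.

I relied on the hard stop, the spoke angle and the pictures instead.

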